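Rake the husk bedding level in a rearing tray

TASK

Take the rake from its blue dish and rake the heap of husk chips out along the rearing tray into an even single layer: at least two of the eight chips in each third of the tray (the blue rim marks show the thirds), none on top of another. Rake with the tines riding lightly on the springy floor, out of an end third and on through the middle, never bearing down hard on floor, walls or chips (keep below 10 N) and never touching the chips with the fingers. Then stand the rake upright in its dish again, let go, and leave the cup, jar and vial alone.

Things in the scene. Friction and masses are not known exactly. Their poses are not given: they have to be found in the camera images.
- tray: white open rearing tray, fixed; 140 x 310 mm outside, 130 x 300 mm inside, walls 5 mm thick, 52 mm high. Origin at the centre of its underside; x across its width, y along its length (about left-right for the robot), z up. Blue marks on both long rims at y = -50 and +50 mm divide it into three equal thirds. A yellow clip on the rim marks the heap's end (at y about +77 or -77 mm).
- floor_nominal (a point): where the middle of the tray's green mesh floor should be, 20 mm above the tray's underside; axes as the tray's. The floor yields about 6 N per mm pressed (spring mount). Its true height is off by up to 1.5 mm and it slopes along y by up to 0.04 rad either way; neither is measured, so find it by feel.
- rake_grip (a point): grip point of the loose rake (0.2 kg, stands upright on its tines in the blue dish): an upright red handle 30 mm (its x) by 24 mm (its y), reaching from 40 to 116 mm above the tine tips; this point is on the handle's axis, 85 mm above the tine tips. Axes: z up the handle, x along the head's width.
- rake_foot (a point): centre of the rake's head at the level of its tine tips. The steel head is 60 mm wide (x), 28 mm deep (y) and reaches 32 mm above the tips; its lowest 10 mm are two rows of five blunt tines, 7.5 mm apart, too close for a chip to pass between. It pushes with either long side.
- dish: blue parking dish of the rake, fixed; 124 x 94 mm, floor 4 mm thick, rim 10 mm high. Origin at the centre of its underside, z up. It may stand to the left or to the right of the tray.
- jar_mid (a point): middle of a jar, 60 mm wide, 85 mm high, 42 mm above its underside: bystander, leave alone
- cup_mid (a point): middle of a lidded paper cup, 77 mm wide, 97 mm high, 44 mm above its underside: bystander, leave alone
- vial_mid (a point): middle of a plugged glass vial, 28 mm wide, 92 mm high, 40 mm above its underside: bystander, leave alone
- chip0_mid (a point): centre of brown husk chip 0: loose chunk about 24 x 22 x 18 mm, 14 g (varies), its 18 mm side upright at the start; some chips start on top of others
- chip1_mid (a point): centre of brown husk chip 1: loose chunk about 24 x 22 x 18 mm, 14 g (varies), its 18 mm side upright at the start; some chips start on top of others
- chip2_mid (a point): centre of brown husk chip 2: loose chunk about 24 x 22 x 18 mm, 14 g (varies), its 18 mm side upright at the start; some chips start on top of others
- chip3_mid (a point): centre of brown husk chip 3: loose chunk about 24 x 22 x 18 mm, 14 g (varies), its 18 mm side upright at the start; some chips start on top of others
- chip4_mid (a point): centre of brown husk chip 4: loose chunk about 24 x 22 x 18 mm, 14 g (varies), its 18 mm side upright at the start; some chips start on top of others
- chip5_mid (a point): centre of brown husk chip 5: loose chunk about 24 x 22 x 18 mm, 14 g (varies), its 18 mm side upright at the start; some chips start on top of others
- chip6_mid (a point): centre of brown husk chip 6: loose chunk about 24 x 22 x 18 mm, 14 g (varies), its 18 mm side upright at the start; some chips start on top of others
- chip7_mid (a point): centre of brown husk chip 7: loose chunk about 24 x 22 x 18 mm, 14 g (varies), its 18 mm side upright at the start; some chips start on top of others

How it is judged:
By the outcome, as a careful person would: the job done as asked, in the order asked, and still so for the second after the job is handed in, with the robot touching nothing.
It also fails if it takes over 64 s, if anything falls off the work surface, if the arm or the gripper's body presses on something with over 40 N, if the wrist force passes 120 N, or if a joint passes its speed limit or range.

ROBOT

A 7-joint arm with a two-finger parallel gripper is mounted at the origin on the work surface. World frame = base frame: x ahead of the robot, y to its left, z up, the work surface at z = 0. Lengths are in m, angles in rad, forces in N, time in s.
With the tool pointing down it reaches from about 0.425 to 0.95 m from the base axis. Payload 4.7 kg.
Tool frame: the origin (TCP) lies on the centre line of the jaws, within the pads' length; the fingertips stand robot.nose_length ahead of it and the grasp point (between the pads) lies 8 mm behind it (robot.nose_length is the distance from the TCP to the fingertips, in m); z points along the fingers, x is the direction in which the jaws open and shut, and the axes are right-handed (so a half turn about z gives the same grasp; the last joint's range is limited). The gripper opens to 85 mm and grips with 20 to 120 N. Pads are 22 mm wide; open, the fingers measure 114 mm over their backs; the gripper's body (76 mm by 85 mm) begins 54 mm behind the grasp point. The pads swing forward as they close: fully open they stand 13 mm farther back than shut.
Start: joints at [-1.243, 0.469, -0.049, 1.532, 0.024, 1.141, -0.082], TCP at [0.236, 0.633, 0.205] pointing down, gripper open.
Joint ranges: [-2.59, 2.59], [-0.33, 1.99], [-1.39, 1.29], [0.1, 2.45], [-1.04, 4.18], [0.21, 1.99], [-2.66, 2.66]. Speed limits (rad/s): [2.57, 2.57, 3.14, 3.14, 3.14, 3.14, 3.14].

INTERFACE

Orientations are given as [roll, pitch, yaw] about the fixed x, y, z axes, in that order (R = Rz(yaw) Ry(pitch) Rx(roll)).
In Python, from plant import robot gives the robot as it stands. Calls block until the motion is done:
- robot.goto(position, orientation): joint-space move of the TCP to a pose.
- robot.move_straight(position, vel=0.15, attitude=None, contact_N=None): straight line of the TCP; attitude=None keeps the orientation; vel is the mean speed in m/s. With contact_N (N) it stops when the force on the tool has changed by that much, and returns True; else False.
- robot.move_joints(angles): joint-space move.
- robot.grip(opening, strength=None): opening from 0.0 (shut) to 1.0 (fully open); strength is the grip in N (None keeps the last); returns when the fingers have stopped.
- robot.sleep(seconds).
- robot.inverse_kinematics(position, orientation): joint angles nearest the present ones, or None.
- robot.sense(): the state.
- robot.grab_frame(name): name is "side" or "top"; returns a dict with "image" (420x560x3 uint8, red, green, blue), "range_z" (420x560 float32, m along the optical axis (not along the pixel's ray), 0 where there is no reading), "fx", "fy", "cx", "cy" (pixels), "dist_coeffs" ([k1, k2, p1, p2, k3] as OpenCV has them; the pictures are not rectified), "R" (3x3) and "t" (3): a world point X has camera coordinates R X + t. Camera axes: x right, y down, z forward; pixel columns grow to the right and rows downward; lengths in m; the calibration is good to about 2 mm. A picture is of the moment at which its call begins.
A pose or a line that the arm cannot do raises robot.IKError and nothing moves.
- robot.close_job(): hands the job in, once; it reports no verdict.
The state is a dict: "t": time; "joint_pos": joint angles; "joint_velocities": joint speeds; "effort": joint torques, N m; "tcp_pos": TCP position; "tcp_rot": TCP orientation; "wrist_force": force on the tool from outside, world axes, zero at the start; "torque": the same for the moment, N m; "opening": opening from 0.0 (shut) to 1.0 (fully open).
Only numpy, scipy, OpenCV 4.12 (cv2) and the standard library are available. Lean on these libraries where they do the work, as an engineer would, in place of code of your own. Each camera call takes 0.05 s, during which the arm holds its last target. There are 200 camera calls.

## Working session

There is one attempt and no reset: what is moved stays moved. The work goes in short steps, each a Python script; the robot and the scene stay as the last script left them, time stands still between calls to the robot, and variables do not carry over. Pictures are saved under pics/ and viewed, about 8 in all and at most 12, crops included, and the job is handed in when it is done.

```bash
ls; mkdir -p pics; cat > h.py <<'E'
import numpy as np, cv2
from plant import robot
def pts(f):
    """world point per pixel from range image"""
    h,w=f["range_z"].shape
    K=np.array([[f["fx"],0,f["cx"]],[0,f["fy"],f["cy"]],[0,0,1]])
    u,v=np.meshgrid(np.arange(w),np.arange(h))
    n=cv2.undistortPoints(np.stack([u,v],-1).reshape(-1,1,2).astype(np.float64),K,np.array(f["dist_coeffs"],float)).reshape(h,w,2)
    z=f["range_z"][...,None].astype(float)
    c=np.concatenate([n*z,z],-1)
    P=(c-np.array(f["t"]))@np.array(f["R"])
    P[f["range_z"]<=0]=np.nan
    return P
def save(f,name): cv2.imwrite("pics/"+name,cv2.cvtColor(f["image"],cv2.COLOR_RGB2BGR))
E
python3 - <<'E'
from h import *
for n in("top","side"):
    f=robot.grab_frame(n); save(f,n+"0.png"); np.savez(n+"0.npz",P=pts(f),im=f["image"],z=f["range_z"])
    R=np.array(f["R"]);print(n,"cam at",-R.T@np.array(f["t"]),"axis",R[2],f["fx"],(f["range_z"]>0).mean(),f["dist_coeffs"])
s=robot.sense();print(s,robot.nose_length)
E
```

```text
pics
top cam at [0.43887774 0.00567363 0.82964724] axis [ 0.15516726 -0.00884872 -0.98784858] 401.5028946018114 0.9955442176870748 [0.02961887 0.         0.         0.         0.        ]
side cam at [ 0.53995212 -0.60468134  0.65478232] axis [ 0.04015816  0.72929625 -0.68301853] 397.73184363853136 0.9961692176870748 [0.03268044 0.         0.         0.         0.        ]
{'t': 0.1, 'joint_pos': array([-1.2428787 ,  0.46932589, -0.04856549,  1.53360167,  0.02410454,
        1.14100118, -0.08227615]), 'joint_velocities': array([-3.06558455e-05, -1.85290558e-03, -8.32377110e-05, -1.86682895e-03,
        2.21335026e-03, -8.92173350e-04,  2.49629362e-04]), 'effort': array([ 9.08690745e-04, -5.11517036e+01, -4.67669335e-02, -2.38391930e+01,
        1.09016325e-02,  4.34192101e-03,  7.02778976e-06]), 'tcp_pos': array([0.23557724, 0.63193423, 0.20437832]), 'tcp_rot': array([3.14151297e+00, 1.74867919e-03, 1.21400770e+00]), 'wrist_force': array([ 0.638549  , -0.9573453 ,  0.08756619]), 'torque': array([-0.02121196, -0.04821123, -0.03624543]), 'opening': 0.9984931537416211} 0.011
```

View pics/top0.png

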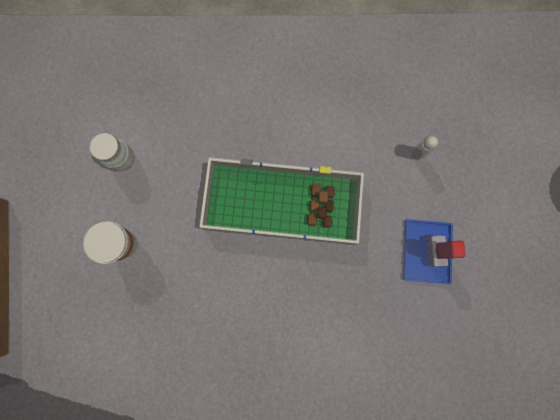

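View pics/side0.png

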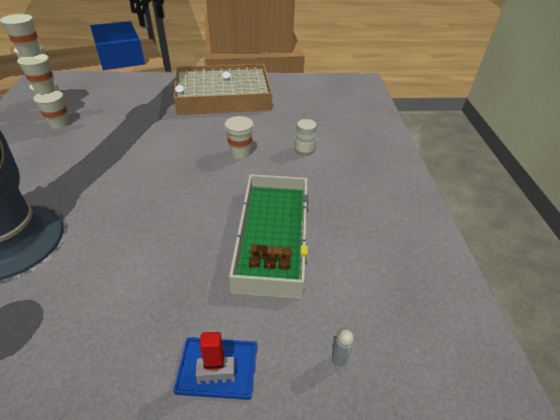

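The top view shows the tray spanning (205,160)–(362,240), with the yellow clip and heap at its -y end around (322,205). The rake is at about (450,250) in the dish, whose centre is near (429,252). The vial is at (430,143), and the cup and jar are on the left. The side view agrees.

```bash
python3 - <<'E'
from h import *
def rect(p):
    c=p[:,:2].astype(np.float32); (r)=cv2.minAreaRect(c*1000); return np.round(r[0],1),np.round(r[1],1),round(r[2],2)
for n in("top","side"):
    d=np.load(n+"0.npz");P,im=d["P"],d["im"];hsv=cv2.cvtColor(im,cv2.COLOR_RGB2HSV);H,S,V=cv2.split(hsv);Z=P[...,2]
    near=(P[...,0]>.3)&(P[...,0]<.9)&(abs(P[...,1])<.45)
    print("==",n,"table z",np.nanmedian(Z[near&(S<60)]))
    red=((H<6)|(H>174))&(S>180)&(V>110)&near; p=P[red]; print("red",len(p),"z",np.percentile(p[:,2],[2,50,98]).round(4)); t=p[p[:,2]>np.percentile(p[:,2],98)-.004];print(" top",len(t),t.mean(0).round(4),rect(t))
    bl=(H>105)&(H<125)&(S>150)&near&(P[...,1]<-.15);p=P[bl];print("dish",len(p),np.percentile(p[:,2],[2,50,98]).round(4),rect(p))
    w=near&(S<70)&(Z>.046)&(Z<.056)&(abs(P[...,1])<.19)&(P[...,0]>.4)&(P[...,0]<.7);p=P[w];
    lab=cv2.connectedComponentsWithStats(w.astype(np.uint8))
    k=1+np.argmax(lab[2][1:,4]); p=P[lab[1]==k]; print("tray rim",len(p),rect(p),np.median(p[:,2])) ; p=P[w]; print(" all",rect(p))
    g=(H>55)&(H<80)&(S>120)&near;p=P[g];print("floor",len(p),np.percentile(p[:,2],[2,50,98]).round(4));A=np.c_[p[:,:2],np.ones(len(p))];s=np.linalg.lstsq(A,p[:,2],rcond=None);print(" fit",s[0].round(4),"rms",np.sqrt(s[1]/len(p)), rect(p))
    hd=near&(P[...,1]<-.15)&(S<60)&(Z>.026)&(Z<.045)&(P[...,0]<.6);p=P[hd];print("head",len(p),rect(p) if len(p) else 0)
    ye=(H>22)&(H<35)&(S>150)&near;print("clip",np.median(P[ye],0).round(3))
    br=(H<20)&(S>90)&(V<130)&near&(Z>.02)&(abs(P[...,1])<.19)&(P[...,0]>.45)&(P[...,0]<.7);p=P[br];print("chips",len(p),p.min(0).round(3),p.max(0).round(3))
    tl=near&(Z>.07)&~red;
    lab=cv2.connectedComponentsWithStats(tl.astype(np.uint8))
    for i in range(1,lab[0]):
        if lab[2][i,4]>30: q=P[lab[1]==i];print(" tall",lab[2][i,4],q.mean(0).round(3),q.max(0).round(3))
E
```

```text
== top table z 0.0001535777889991425Traceback (most recent call last):
  File "<stdin>", line 8, in <module>
    return _quantile_unchecked(
        a, q, axis, out, overwrite_input, method, keepdims, weights)
    return _ureduce(a,
                    func=_quantile_ureduce_func,
    ...<5 lines>...
                    overwrite_input=overwrite_input,
                    method=method)
    r = func(a, **kwargs)
    result = _quantile(arr,
                       quantiles=q,
    ...<2 lines>...
                       out=out,
                       weights=wgt)
    slices_having_nans = np.isnan(arr[-1, ...])
                                  ~~~^^^^^^^^^
IndexError: index -1 is out of bounds for axis 0 with size 0
```

```bash
cat > m.py <<'E'
from h import *
def rect(p):
    if len(p)<5: return None
    r=cv2.minAreaRect((p[:,:2]*1000).astype(np.float32)); return np.round(r[0],1),np.round(r[1],1),round(r[2],2)
def pc(p): return np.percentile(p[:,2],[2,50,98]).round(4) if len(p) else None
if __name__=="__main__":
  for n in("top","side"):
    d=np.load(n+"0.npz");P,im=d["P"],d["im"];H,S,V=cv2.split(cv2.cvtColor(im,cv2.COLOR_RGB2HSV));Z=P[...,2]
    X,Y=P[...,0],P[...,1]
    near=(X>.3)&(X<.95)&(abs(Y)<.5)
    print("==",n,"sample", [ (hh:=[int(H[v,u]),int(S[v,u]),int(V[v,u])],P[v,u].round(3)) for u,v in ([(460,249),(430,260),(325,170)] if n=="top" else [(211,340),(190,375),(304,250)])])
    red=((H<8)|(H>172))&(S>170)&(V>90)&near&(Y<-.15); p=P[red]; print("red",len(p),pc(p)); 
    if len(p): t=p[p[:,2]>np.percentile(p[:,2],90)-.004];print(" top",len(t),t.mean(0).round(4),rect(t))
    bl=(H>100)&(H<130)&(S>120)&near&(Y<-.2);p=P[bl];print("dish",len(p),pc(p),rect(p))
    w=near&(S<70)&(Z>.046)&(Z<.056)&(abs(Y)<.19)&(X>.4)&(X<.75);p=P[w];print("rim",len(p),rect(p))
    g=(H>55)&(H<80)&(S>120)&near;p=P[g];print("floor",len(p),pc(p));A=np.c_[p[:,:2],np.ones(len(p))];s=np.linalg.lstsq(A,p[:,2],rcond=None);print(" fit",s[0].round(4),"rms",np.sqrt(s[1]/len(p)), rect(p))
    hd=near&(Y<-.22)&(S<60)&(Z>.026)&(Z<.045)&(X<.6);p=P[hd];print("head",len(p),pc(p),rect(p))
    ye=(H>22)&(H<35)&(S>150)&near;print("clip",np.median(P[ye],0).round(3))
    br=(H<20)&(S>90)&(V<130)&near&(Z>.02)&(abs(Y)<.19)&(X>.45)&(X<.7);p=P[br];print("chips",len(p),p.min(0).round(3) if len(p) else 0,p.max(0).round(3) if len(p) else 0)
    lab=cv2.connectedComponentsWithStats((near&(Z>.07)).astype(np.uint8))
    for i in range(1,lab[0]):
        if lab[2][i,4]>30: q=P[lab[1]==i];print(" tall",lab[2][i,4],q.mean(0).round(3),q.max(0).round(3))
E
python3 m.py
```

```text
== top sample [([0, 163, 174], array([ 0.465, -0.31 ,  0.121])), ([115, 57, 81], array([ 0.448, -0.295,  0.018])), ([29, 146, 187], array([ 0.626, -0.086,  0.057]))]
red 13 [0.1172 0.1194 0.1222]
 top 12 [ 0.4758 -0.3114  0.1197] (array([ 477.1, -309.4]), array([13.8,  6.8]), 58.19)
dish 1747 [0.0017 0.0047 0.0117] (array([ 466.5, -295.4]), array([ 94.7, 122.2]), 84.37)
rim 1279 (array([569.4,  -0.9]), array([310.4, 144. ]), 83.44)
floor 5151 [0.0145 0.0182 0.0217]
 fit [0.0008 0.0148 0.0174] rms [0.00142729] (array([569.6,   5.8]), array([281.5, 122.9]), 83.6)
head 305 [0.0269 0.036  0.0391] (array([ 465.7, -307.4]), array([59. , 27.2]), 1.75)
clip [nan nan nan]
chips 679 [ 0.517 -0.106  0.03 ] [ 0.603 -0.052  0.056]
 tall 659 [0.669 0.336 0.084] [0.696 0.364 0.088]
 tall 186 [ 0.671 -0.286  0.086] [ 0.687 -0.275  0.094]
 tall 1465 [0.486 0.319 0.096] [0.524 0.359 0.101]
 tall 388 [ 0.465 -0.302  0.109] [ 0.48  -0.295  0.123]
== side sample [([1, 221, 185], array([ 0.469, -0.311,  0.119])), ([109, 208, 141], array([ 0.424, -0.309,  0.005])), ([27, 200, 209], array([ 0.628, -0.089,  0.057]))]
red 668 [0.0576 0.1097 0.121 ]
 top 280 [ 0.4668 -0.3097  0.1192] (array([ 466.8, -308.3]), array([28.7, 23.2]), 3.73)
dish 2987 [0.0012 0.0041 0.011 ] (array([ 466.1, -296. ]), array([ 96.1, 127.1]), 83.83)
rim 1000 (array([571.3,  -0.8]), array([314.6, 144. ]), 83.43)
floor 4086 [0.015  0.0183 0.0215]
 fit [0.0028 0.0133 0.0165] rms [0.00147367] (array([568.9,  11.7]), array([270.1, 126.6]), 83.57)
head 473 [0.0268 0.0354 0.038 ] (array([ 466.6, -309.2]), array([58.8, 28.3]), 1.59)
clip [ 0.627 -0.088  0.056]
chips 713 [ 0.518 -0.107  0.02 ] [ 0.602 -0.054  0.055]
 tall 538 [0.489 0.311 0.092] [0.526 0.359 0.1  ]
 tall 242 [0.67  0.332 0.082] [0.698 0.365 0.088]
 tall 255 [ 0.671 -0.293  0.086] [ 0.685 -0.278  0.093]
 tall 642 [ 0.467 -0.314  0.106] [ 0.481 -0.297  0.122]
  return _methods._mean(a, axis=axis, dtype=dtype,
  ret = um.true_divide(
```

Measured so far:
- **Tray:** centre (0.570, -0.001), yaw about -6.5° (rim 310 x 144 mm, as expected).
- **Dish:** centre (0.466, -0.296), yaw about -6°.
- **Rake:** (0.466, -0.309), yaw about 1.7°, top at 0.120 = 116 + 4 mm, which matches.

Next I'll grasp the rake and look at the heap up close.

```bash
cat >> h.py <<'E'
TC=np.array([.5700,-.0008]); TY=-0.1145
RK=np.array([.4666,-.3088]); RY=0.03
c,s=np.cos(TY),np.sin(TY)
def loc(x,y): return TC+np.array([c*x-s*y,s*x+c*y])   # tray -> world xy
def toloc(P): d=P[...,:2]-TC; return np.stack([c*d[...,0]+s*d[...,1],-s*d[...,0]+c*d[...,1]],-1)
E
python3 - <<'E'
from h import *
im=cv2.imread("pics/top0.png")[150:250,270:370]; cv2.imwrite("pics/crop.png",cv2.resize(im,None,fx=6,fy=6,interpolation=cv2.INTER_CUBIC))
d=np.load("top0.npz");P=d["P"];L=toloc(P);H,S,V=cv2.split(cv2.cvtColor(d["im"],cv2.COLOR_RGB2HSV))
m=(H<20)&(S>90)&(V<130)&(abs(L[...,0])<62)&(abs(L[...,1])<.14)&(abs(L[...,0])<.06)
print(m.sum())
# height map in local grid, 6 mm cells
for yy in np.arange(-.116,-.04,.006):
    print("%4d"%(yy*1000),' '.join("%3d"%(np.nanmax(P[...,2][q])*1000) if (q:=m&(abs(L[...,1]-yy)<.003)&(abs(L[...,0]-xx)<.003)).any() else " . " for xx in np.arange(-.06,.061,.006)))
import math
q=[.4666,-.3088]
for y in (math.pi/2+RY,-math.pi/2+RY):
    print(robot.inverse_kinematics([*RK,.2],[math.pi,0,y]))
robot.goto([*RK,.20],[math.pi,0,math.pi/2+RY])
z=.004+.085-.008
robot.move_straight([*RK,z],vel=.12)
print(robot.sense()["wrist_force"],robot.sense()["tcp_pos"])
robot.grip(0.0,60)
st=robot.sense();print(st["t"],st["opening"],st["wrist_force"],st["tcp_pos"])
E
```

```text
679
-116  .   .   .   .   .   .   .   .   .   .   .   .   .   .   .   .   .   .   .   .   . 
-110  .   .   .   .   .   .   .   .   .   .   .   .   .   .   .   .   .   .   .   .   . 
-104  .   .   .   34  33  .   .   .   .   34  32  .   .   .   .   31  .   .   .   .   . 
 -97  .   .   .   33  35  35  36  .   35  37  37  36  .   34  36  37  36  33  .   .   . 
 -91  .   .   .   35  36  35  36  .   35  36  35  35  50  36  35  36  35  .   .   .   . 
 -85  .   .   .   33  34  50  53  55  53  51  49  54  55  53  51  34  35  .   .   .   . 
 -79  .   .   .   .   .   52  54  54  54  52  54  53  54  53  52  .   .   .   .   .   . 
 -73  .   .   .   .   33  55  53  52  53  37  51  53  55  54  51  36  36  .   .   .   . 
 -67  .   .   .   35  39  38  36  50  46  37  35  35  53  52  36  37  35  .   .   .   . 
 -61  .   .   .   35  36  37  37  .   36  35  36  36  .   37  36  37  36  33  .   .   . 
 -55  .   .   .   35  36  36  36  .   30  36  34  33  .   36  34  36  35  31  .   .   . 
 -49  .   .   .   .   .   .   .   .   .   .   .   .   .   .   .   .   .   .   .   .   . 
 -43  .   .   .   .   .   .   .   .   .   .   .   .   .   .   .   .   .   .   .   .   . 
[-0.31942523  0.47849756  1.14202763  1.8607333  -0.4843464   1.11828697
  2.602727  ]
[-0.20091712  0.39027939  0.93344289  1.85613987 -0.35543962  1.07292248
 -0.67060134]
[ 0.9421309  -0.57328287  0.24771545] [ 0.46693812 -0.30924868  0.08152423]
5.2167 0.26473192276317753 [-0.85917541  0.02581289  4.4565234 ] [ 0.46684582 -0.30878646  0.08137746]
```

View pics/crop.png

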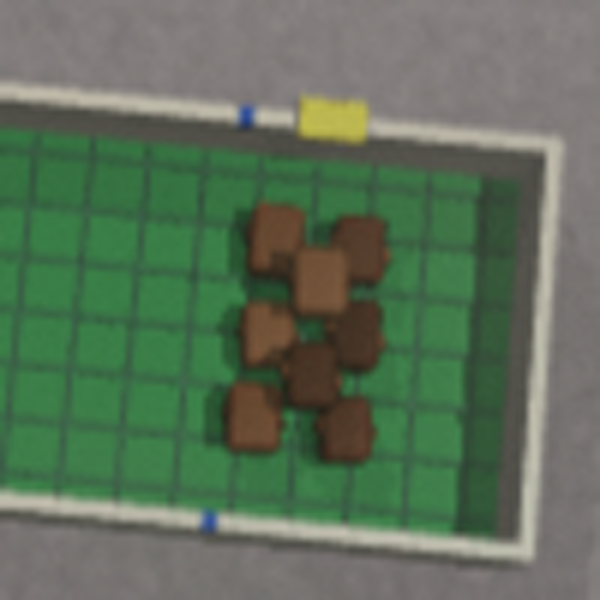

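The crop shows a 3x2 grid of chips, with two more bridging on top. The columns sit at local x of about -33, -3 and +30, the rows at y of about -97 and -58, and the top pair at (-21,-79) and (12,-79). The rake is in the grip, so next I'll lift it and feel the floor at both ends of a lane.

```bash
cat >> h.py <<'E'
import math
ATT=[math.pi,0,math.pi/2+TY]
def F(n=6):
    a=[]
    for _ in range(n): robot.sleep(.02); a.append(robot.sense()["wrist_force"])
    return np.mean(a,0)
def at(x,y,z): return [*loc(x,y),z]   # local xy, TCP z
E
python3 - <<'E'
from h import *
robot.move_straight([*RK,.20],vel=.2)
robot.goto(at(-.031,.07,.17),ATT)
f0=F(8);print("free",f0,"j",robot.sense()["joint_pos"].round(2),robot.sense()["t"])
for y in(.07,-.129):
    if y<0: robot.move_straight(at(-.031,y,.17),vel=.25)
    zf=.0774+.0175+.0148*y
    robot.move_straight(at(-.031,y,zf+.008),vel=.15)
    b=F()
    hit=robot.move_straight(at(-.031,y,zf-.008),vel=.012,contact_N=2.0)
    st=robot.sense();f=F()
    print(y,hit,"z",st["tcp_pos"][2],robot.sense()["tcp_pos"][2],"f",(f-b).round(2),"t",st["t"],toloc(st["tcp_pos"]))
    if y>0: robot.move_straight(at(-.031,y,.17),vel=.25)
print(robot.sense()["joint_pos"].round(2))
E
```

```text
free [-0.2409009  -0.5283581  -1.65530432] j [-0.98  0.46  1.04  1.91 -0.46  1.04  1.71] 7.5417
0.07 True z 0.094900584702552 0.09489091640887554 f [-0.03  0.62  4.18] t 9.025 [-0.03133227  0.07010139]
-0.129 True z 0.09078144057904577 0.09075409170122618 f [-0.2   0.13  3.2 ] t 12.075 [-0.03136766 -0.12908701]
[-0.53  0.53  0.93  2.01 -0.56  0.88  2.16]
```

```bash
cat >> h.py <<'E'
FREE=np.array([-.24,-.53,-1.66])
def zf(y): return .0941+.0216*y       # TCP height at which the tines just touch
def rake(x,y0,y1,vel=.08,press=.0004,step=.04):
    off=0; n=max(1,int(round(abs(y1-y0)/step)))
    for y in np.linspace(y0,y1,n+1)[1:]:
        hit=robot.move_straight(at(x,y,zf(y)-press+off),vel=vel,contact_N=6.5)
        f=F(3)-FREE
        print("y %.3f"%y,"HIT" if hit else "","f",f.round(1),"off %.1f"%(off*1e3))
        if hit: break
        off+=np.clip((f[2]-2.4)/6e3*.7,-.0004,.0004)
def look(name):
    f=robot.grab_frame("top");g=robot.grab_frame("side")
    save(f,name+"t.png");
    ims=[cv2.resize(f["image"][145:255,190:375],None,fx=4,fy=4),cv2.resize(g["image"][165:305,215:330],(int(115*440/140),440))]
    cv2.imwrite("pics/"+name+".png",cv2.cvtColor(cv2.resize(np.hstack(ims),None,fx=.72,fy=.72),cv2.COLOR_RGB2BGR))
    for q in (f,g):
        P=pts(q);L=toloc(P);H,S,V=cv2.split(cv2.cvtColor(q["image"],cv2.COLOR_RGB2HSV))
        m=(H<20)&(S>90)&(V<150)&(abs(L[...,0])<.066)&(abs(L[...,1])<.152)&(P[...,2]>.024)&(P[...,2]<.07)
        e=cv2.erode(m.astype(np.uint8),np.ones((2,2)))
        n,lab,st,_=cv2.connectedComponentsWithStats(e,connectivity=4)
        for i in range(1,n):
            if st[i,4]>8: k=lab==i;print(st[i,4],"xy",(np.nanmean(L[k],0)*1e3).round(0),"ext",((np.nanpercentile(L[k],98,0)-np.nanpercentile(L[k],2,0))*1e3).round(0),"ztop",(np.nanpercentile(P[k][:,2],90)*1e3).round(0))
        print("--")
E
python3 - <<'E'
from h import *
rake(-.031,-.129,.022)
y=toloc(robot.sense()["tcp_pos"])[1]
robot.move_straight(at(-.031,y-.006,zf(y)+.002),vel=.1)
robot.move_straight(at(-.031,y-.006,.17),vel=.25)
robot.move_straight(at(.031,-.128,.17),vel=.3)
print(robot.sense()["t"]); look("a")
E
```

```text
y -0.091  f [0.4 2.2 4.6] off 0.0
y -0.054  f [0.  1.2 6.1] off 0.3
y -0.016  f [0.1 2.6 5.6] off 0.7
y 0.022  f [0.7 1.9 3.1] off 1.0
16.2333
58 xy [ 16. -13.] ext [16. 17.] ztop 37.0
44 xy [ 6. 31.] ext [14. 13.] ztop 42.0
71 xy [-23.  67.] ext [17. 17.] ztop 38.0
62 xy [-31.  48.] ext [16. 14.] ztop 39.0
--
101 xy [-23.  52.] ext [25. 29.] ztop 38.0
11 xy [ 6. 24.] ext [3. 7.] ztop 40.0
48 xy [ 31. -99.] ext [16. 12.] ztop 35.0
--
```

View pics/a.png

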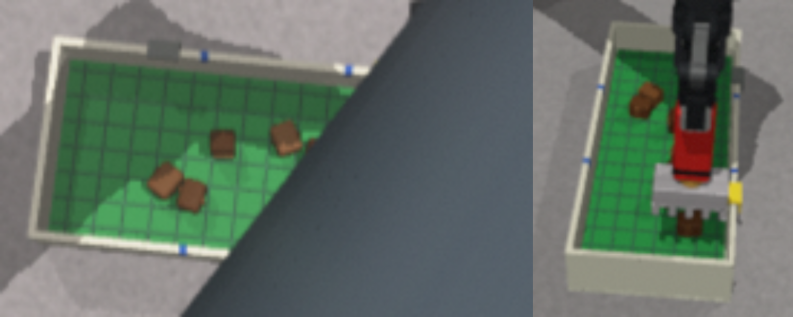

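Four chips are visible in the top view: local (-23,67), (-31,48), (6,31) and (16,-13). A fifth is partly hidden near (30,-20), and the heap's third is hidden by the arm. I'll move the arm aside and look again.

```bash
python3 - <<'E'
from h import *
robot.move_straight(at(.0,.15,.19),vel=.35)
print(robot.sense()["t"], F(5)-FREE); look("b")
E
```

```text
17.2833 [ 0.39595298  0.22772608 -0.06692516]
72 xy [ 28. -64.] ext [20. 15.] ztop 36.0
61 xy [ 27. -94.] ext [18. 13.] ztop 36.0
60 xy [ 15. -13.] ext [16. 16.] ztop 37.0
47 xy [ 6. 31.] ext [13. 13.] ztop 42.0
63 xy [  8. -39.] ext [13. 17.] ztop 37.0
55 xy [  2. -63.] ext [14. 15.] ztop 43.0
69 xy [-23.  67.] ext [18. 17.] ztop 38.0
54 xy [-31.  48.] ext [16. 14.] ztop 38.0
--
104 xy [-23.  52.] ext [25. 29.] ztop 37.0
43 xy [10. 25.] ext [11. 10.] ztop 41.0
184 xy [ 13. -46.] ext [28. 60.] ztop 41.0
70 xy [ 32. -69.] ext [20. 14.] ztop 35.0
73 xy [ 31. -98.] ext [18. 14.] ztop 35.0
--
```

View pics/b.png

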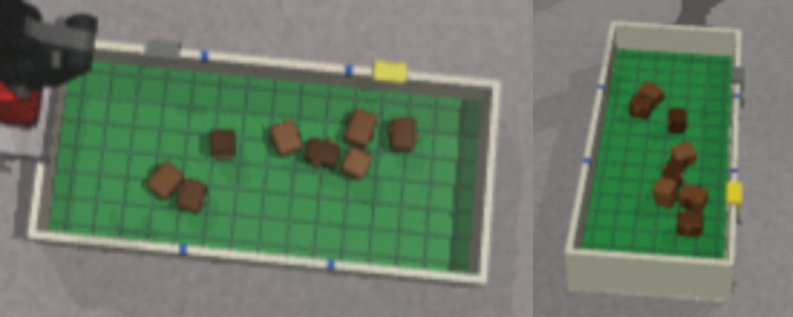

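All eight chips are now in a single layer (tops at 36–43 mm). By thirds:
- **Heap:** 3 chips.
- **Middle:** 3 chips.
- **Far:** one at (-23,67), plus one on the line at (-31,48).

A second light stroke will push that far pair on by about 25 mm.

```bash
python3 - <<'E'
from h import *
x=-.032;y=-.004
robot.move_straight(at(x,y,.17),vel=.3)
robot.move_straight(at(x,y,zf(y)+.006),vel=.15)
h=robot.move_straight(at(x,y,zf(y)-.001),vel=.012,contact_N=1.8)
z=robot.sense()["tcp_pos"][2];f=F(5)-FREE
p=zf(y)-z; print(h,"press mm",p*1e3,f); p-=np.clip((f[2]-2.2)/6e3,-.0005,.0006)
rake(x,y,.058,press=p,step=.02)
y=toloc(robot.sense()["tcp_pos"])[1]
robot.move_straight(at(x,y-.006,zf(y)+.003),vel=.1)
robot.move_straight(at(x,y-.006,.17),vel=.25)
robot.move_straight(at(.031,-.128,.19),vel=.35)
print(robot.sense()["t"]); look("c")
E
```

```text
True press mm -0.20562943181715032 [0.5439275  1.02498564 4.88524329]
y 0.017  f [0.9 2.  2.8] off 0.0
y 0.037  f [0.5 1.5 1.7] off 0.0
y 0.058  f [0.6 0.9 1.1] off -0.0
22.1
38 xy [ 18. -11.] ext [13. 15.] ztop 37.0
48 xy [ 6. 31.] ext [12. 13.] ztop 42.0
10 xy [ 10. -32.] ext [8. 5.] ztop 36.0
126 xy [-27.  94.] ext [24. 34.] ztop 39.0
--
99 xy [-23.  88.] ext [24. 30.] ztop 38.0
10 xy [  6. -71.] ext [4. 3.] ztop 36.0
16 xy [ 36. -73.] ext [10.  5.] ztop 33.0
72 xy [ 31. -97.] ext [18. 14.] ztop 35.0
--
```

View pics/c.png

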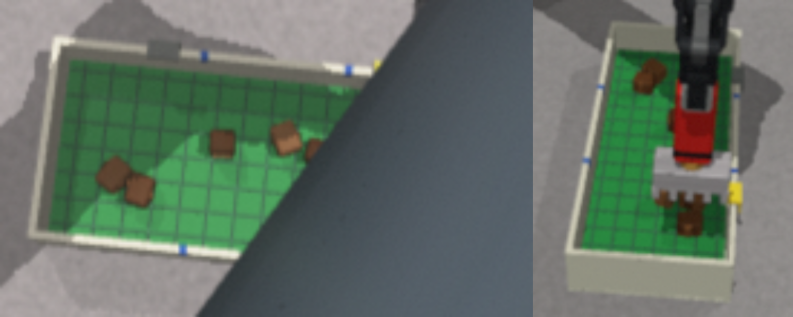

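The far pair now sits at y of about 84 and 104, and the others haven't moved, giving 3/3/2 in one layer. Now I'll put the rake back in its dish.

```bash
python3 - <<'E'
from h import *
D=[.4663,-.2980]
robot.goto([*D,.19],ATT)
robot.move_straight([*D,.092],vel=.12)
b=F(5)
h=robot.move_straight([*D,.076],vel=.012,contact_N=2.5)
st=robot.sense();print(h,st["tcp_pos"],F(5)-b,st["t"])
robot.grip(1.0)
robot.sleep(.2)
robot.move_straight([*D,.20],vel=.15)
robot.goto([.45,.05,.32],[math.pi,0,math.pi/2+TY]) if False else robot.goto([.236,.633,.205],[math.pi,0,1.214])
st=robot.sense();print(st["t"],st["opening"],st["wrist_force"]); look("d")
f=robot.grab_frame("side");g=robot.grab_frame("top")
save(f,"endside.png")
from m import rect,pc
for q in(f,g):
    P=pts(q);H,S,V=cv2.split(cv2.cvtColor(q["image"],cv2.COLOR_RGB2HSV));n=(P[...,1]<-.22)&(P[...,0]>.4)&(P[...,0]<.6)
    k=n&(P[...,2]>.112);print("handle top",P[k].mean(0),pc(P[k])); k=n&(S<60)&(P[...,2]>.026)&(P[...,2]<.045);print("head",rect(P[k]),pc(P[k]))
a=cv2.imread("pics/d.png");e=cv2.imread("pics/endside.png")[60:]
cv2.imwrite("pics/end.png",np.vstack([cv2.resize(a,(560,int(a.shape[0]*560/a.shape[1]))),e]))
E
```

```text
True [ 0.4662554  -0.29794107  0.0813727 ] [-0.23591009  0.5895005   7.35198669] 24.9583
30.175 0.9974921018033456 [ 0.04990687 -0.14820267  0.38643825]
73 xy [ 28. -64.] ext [20. 15.] ztop 36.0
66 xy [ 27. -94.] ext [17. 14.] ztop 36.0
62 xy [ 16. -13.] ext [17. 16.] ztop 37.0
47 xy [ 6. 31.] ext [12. 13.] ztop 43.0
62 xy [  8. -39.] ext [13. 17.] ztop 37.0
54 xy [  3. -63.] ext [14. 14.] ztop 42.0
140 xy [-26.  94.] ext [24. 33.] ztop 39.0
--
95 xy [-23.  88.] ext [24. 28.] ztop 38.0
44 xy [11. 25.] ext [13.  9.] ztop 41.0
192 xy [ 13. -45.] ext [28. 60.] ztop 41.0
69 xy [ 32. -68.] ext [20. 14.] ztop 35.0
72 xy [ 31. -98.] ext [18. 14.] ztop 35.0
--
handle top [ 0.46608577 -0.29951402  0.11845289] [0.1129 0.1189 0.121 ]
head (array([ 466.3, -298. ]), array([27.9, 59.2]), 84.66) [0.027  0.0353 0.0379]
handle top [ 0.46537584 -0.29517649  0.11930571] [0.1134 0.1196 0.1224]
head (array([ 465.5, -296.3]), array([27.9, 59.8]), 82.63) [0.0269 0.036  0.0392]
```

View pics/end.png

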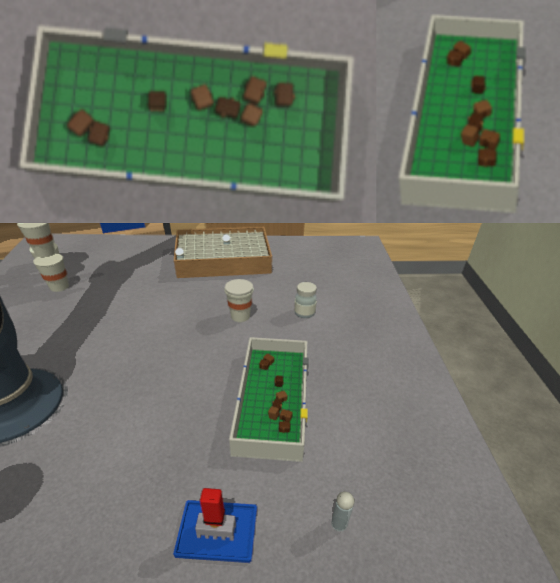

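The final view shows the rake upright in its dish at (212,510), the chips spread 3/3/2 in one layer, and the cup, jar and vial unmoved. The arm is clear, so I'm handing in.

```bash
python3 -c "
from plant import robot
robot.close_job(); print(robot.sense()['t'])"
```

```text
the job is handed in; nothing more can be done
the job is handed in; nothing more can be done
```

The job is handed in after about 30 s of robot time, with the eight chips raked into a single layer and the rake back in its dish.

**What I did:** I felt the floor at two points; it slopes about 0.022 rad along the tray. One light stroke went out of the heap's third and on through the middle. A second, short stroke pushed a pair of chips, one of them sitting on the rim line, fully into the far third. Then I stood the rake upright in the dish, let go and moved the arm clear.

**Last checks:**
- **Chips:** 3 in the heap's third, 3 in the middle and 2 in the far third. No chip is on top of another: every chip top is at 35–43 mm, one chip's height above the floor. The chips nearest a third line are about 11–13 mm from it, and each third would keep at least two even if those were misjudged. The far pair touch and read as one blob, but both lie well past the line.
- **Rake:** upright, with the handle top at about 119 mm and centred in the dish within about 2 mm.
- **Bystanders:** the cup, jar and vial look unmoved in the last picture.

**Forces and disagreements:**
- **Raking force:** it read up to about 6 N on the floor, against my target of 2–2.5 N, because the floor was up to about 1 mm higher mid-tray than my two-point line. I sampled between segments of the stroke, so brief peaks in between were not recorded. A 6.5 N stop guarded each segment and never tripped.
- **Setting the rake down:** this pressed the dish with about 7 N.

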